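Tip the bead tote on the tilting stand and hold it for picking

ROBOT

A 6-joint arm with a two-finger parallel gripper is mounted at the origin on the work surface; the furniture and walls round the work are solid. World frame = base frame: x ahead of the robot, y to its left, z up, the work surface at z = 0. Lengths are in m, angles in rad, forces in N, time in s.
With the tool pointing down it reaches from about 0.375 to 0.975 m from the base axis. Payload 3.8 kg.
Tool frame: the origin (TCP) lies on the centre line of the jaws, within the pads' length; the fingertips stand 17 mm ahead of it and the grasp point (between the pads) lies 2 mm behind it (bot.tip_extent is the distance from the TCP to the fingertips, in m); z points along the fingers, y is the line along which they close (so a half turn about z gives the same grasp; the last joint's range is limited). The gripper opens to 85 mm and grips with 20 to 120 N. Pads are 22 mm wide; open, the fingers measure 114 mm over their backs; the gripper's body (76 mm by 85 mm) begins 54 mm behind the grasp point. The pads swing forward as they close: fully open they stand 13 mm farther back than shut.
Start: joints at [-1.379, 0.264, 1.604, -0, 1.274, -0.037], TCP at [0.153, -0.657, 0.248] pointing down, gripper open.
Joint ranges: [-2.63, 2.63], [-0.94, 2.18], [0.31, 2.57], [-1.31, 4.45], [0, 2.66], [-2.55, 2.55]. Speed limits (rad/s): [2.57, 2.57, 3.14, 3.14, 3.14, 3.14].

INTERFACE

Orientations are given as a rotation vector (axis times angle).
In Python, from workcell import readout, read_camera, finish_job, bot gives the robot as it stands.
- The arm moves only by the tool jog_arm, never from a script. Its argument "deltas" is one flat list of numbers, 7 for each row, row after row: the shift along the tool's x, y, z in m, then the turn, a rotation vector about the tool's x, y, z in degrees, then the gripper command: -1 is shut, 1 is fully open, values between are in proportion. A call has 1 to 8 rows; each row is the pose to reach, as a shift and turn from the pose commanded when the call began, along the tool's axes at that moment; what a row does not reach only later rows make up. A row lasts 1/10 s, in which the tool goes at most 50 mm and 8.59 degrees, less where a joint would pass 70% of its speed; a pose out of reach is approached as far as the arm can. A call with a gripper value outside its range is refused whole. The fingers move at their own pace and stop on an object; "squeeze" is the grip in N (left out, the last holds). Time passes only in rows, so rows that repeat a pose let the fingers close. It gives the time, the measured TCP pose, the force, the opening and the grip force at its end, in the units of the state.
- readout.read_state(): the state, without advancing time (a new reading comes with each control period).
- read_camera(name): name is "scene" or "side" or "wrist"; returns a dict with "color" (400x640x3 uint8, blue, green, red), "fx", "fy", "cx", "cy" (pixels), "dist" ([k1, k2, p1, p2, k3] as OpenCV has them; the pictures are not rectified), "origin" and "attitude" of the camera in the world. Camera axes: x right, y down, z forward; pixel columns grow to the right and rows downward; lengths in m; the calibration is good to about 2 mm. A picture is of the moment at which its call begins. There is no depth.
- finish_job(): hands the job in; it is judged then, once.
The state is a dict: "time": time; "q": joint angles; "joint_vel": joint speeds; "joint_torque": joint torques, N m; "tool_pos": TCP position; "tcp_rot": TCP orientation; "wrist_force": force on the tool from outside, world axes, zero at the start; "torque": the same for the moment, N m; "width": opening from 0.0 (shut) to 1.0 (fully open); "grip_force": force on a finger pad.
Only numpy, scipy, OpenCV 4.12 (cv2) and the standard library are available. Lean on these libraries where they do the work, as an engineer would, in place of code of your own. Each camera call takes 0.05 s, during which the arm holds its last target. There are 200 camera calls.

TASK

Carry the blue tote with the loose stone and three beads by its handle to the tilting stand, seat it in the cradle with its yellow-edged pick corner in the yellow V at the front, and let go of it. Then raise the stand's lever by the black ball until the cradle is tipped to about 40 degrees (pointer in the green band), so that the stone and all the beads slide down into the pick corner, and finish while holding the ball there so that they can be picked out. Spill nothing and leave the other things on the bench where they are.

Things in the scene. Friction and masses are not known exactly. Their poses are not given: they have to be found in the camera images.
- tote: Square blue plastic tote, 150 x 150 mm outside, walls 4 mm thick, 44 mm high; 0.3 to 0.5 kg; a stone and three beads lie loose on its floor. Origin: centre of its underside (inner floor 4 mm higher). Its axes run along the DIAGONALS: -x points to the yellow-edged pick corner, where the walls dip to 30 mm; +-y to the side corners, joined by a fixed handle on steel straps 110 mm from the origin.
- tote_grip (a point): Middle of the tote's wooden handle, 125 mm above the tote's underside, over its centre. The wooden grip is 16 mm wide along the tote's x (grip it across that width), 22 mm high, 112 mm long along the tote's y. The tote hangs balanced from here.
- pick_corner (a point): Inner floor corner of the tote's yellow-edged pick corner: 100 mm from the tote's centre along its -x, 4 mm above its underside. Moves with the tote. Should a part hang up on its way here, rocking the lever a little frees it.
- stand: Tilting stand fixed to the table: dark base plate 236 x 156 mm with a grey hinged cradle. Origin: on the table under the cradle's centre; x points to the back, where the lever with the black ball is, -x to the front, where the cradle's V is. Two aluminium cheek plates, 68 mm high, at y = +-74 mm, x = -118 to -64 mm, bear the degree scale (red pointer, green band 35 to 45 degrees).
- nest (a point): Centre of the cradle's floor: the tote's underside centre belongs here; 52 mm above the table while level; tips with the cradle; its axes are parallel to the stand's at rest and to the seated tote's. The nest is a square of 155 mm standing on its corner: 2.5 mm play round the tote, front walls 13 mm high plus a yellow lead-in flared to 23 mm, back lips 15 mm; the flare forgives about 5 mm.
- tip (a joint): Tip angle of the cradle about the stand's hinge, rad: 0 down and level, growing as the ball is raised and the front V goes down; stop at 0.90. No catch and no spring: it drops back to 0 by weight when let go. With the loaded tote it takes about 2 to 5 N at the ball.
- lever_ball (a point): Black ball, 32 mm, on the end of the cradle's lever; this is its centre: 240 mm behind (stand's x) and 64 mm above the hinge while level, 100 mm above the table. It goes round with the cradle: at 40 degrees it is 68 mm behind the stand's origin and 239 mm above the table. An 11 mm rod meets it from below and in front. Grip it across the stand's y, best turning the gripper along with it.
- tape_roll: Bystander, fixed: roll of brown tape lying flat, 96 mm across, 48 mm high. Origin: centre of its underside.
- vial_red: Bystander, fixed: clear vial of red beads with a white cap, 29 mm across, 52 mm high. Origin: centre of its underside.
- turquoise_mid (a point): Centre of a loose part in the tote: black and green turquoise nugget, 20 x 30 x 17 mm, smooth and slippery (friction about 0.15), free to slide or roll about inside.
- brown_bead_mid (a point): Centre of a loose part in the tote: brown round carved bead, 30 x 26 x 25 mm, smooth and slippery (friction about 0.15), free to slide or roll about inside.
- lilac_bead_mid (a point): Centre of a loose part in the tote: lilac bead, 20 mm, smooth and slippery (friction about 0.15), free to slide or roll about inside.
- silver_bead_mid (a point): Centre of a loose part in the tote: engraved silver bead, 20 mm, smooth and slippery (friction about 0.15), free to slide or roll about inside.
- hinge_mid (a point): Middle of the cradle's hinge, fixed: in the stand's frame at x = -75 mm, y = 0, z = 36 mm. The hinge axis is level, parallel to the stand's y.
- nest_v (a point): Bottom of the yellow-edged V: the nest's front floor corner, 110 mm from the nest's centre along its -x. The tote's yellow-edged corner goes here.
- cradle: The stand's hinged half: grey, black-floored square nest and, at the back, the steel lever with the black ball. Origin on the hinge (same place as hinge_mid), axes parallel to the stand's while level; tips about its own y.
- pliers: Loose bystander: small pliers with red handles, lying flat, 127 mm long, 43 mm wide, 11 mm high. Origin: middle of its underside.
- cutters: Loose bystander: small cutters with blue handles, lying flat, 116 mm long, 43 mm wide, 13 mm high. Origin: middle of its underside.
Mind the look-alikes: they are no part of the job. There is more than one size of the tote; the job needs the smaller.

How it is judged:
By the outcome, as a careful person would: the job done as asked, in the order asked, and still so for the second after the job is handed in, while the arm keeps its last pose, push and grip.
It also fails if it takes over 58 s, if anything falls off the work surface, if the arm or the gripper's body presses on something with over 40 N, if the wrist force passes 120 N, or if a joint passes its speed limit or range.

## Working session

There is one attempt and no reset: what is moved stays moved. The work goes in short steps, Python scripts to look and compute and a tool call to move; the robot and the scene stay as the last step left them, time stands still between calls to the robot, and variables do not carry over. Pictures are saved under pics/ and viewed, at most 10 in all, crops included, and the job is handed in when it is done.

Besides the shell and the picture viewer there is one more tool, called after "Call:" as name(argument=value, ...) on one line, values as JSON. jog_arm: Moves the arm, as the interface text tells. Its arguments: {"type":"object","properties":{"deltas":{"type":"array"},"squeeze":{"type":"number"}},"required":["deltas"]}

```bash
ls; mkdir -p pics; cat > h.py <<'E'
import numpy as np, cv2
from scipy.spatial.transform import Rotation as R
from workcell import readout, read_camera, finish_job, bot
def pose():
    s=readout.read_state(); return np.array(s["tool_pos"]), R.from_rotvec(s["tcp_rot"]), s
def att(c):
    a=np.array(c["attitude"]); return R.from_matrix(a) if a.shape==(3,3) else R.from_rotvec(a)
def ray(c,uv):
    K=np.array([[c["fx"],0,c["cx"]],[0,c["fy"],c["cy"]],[0,0,1]])
    p=cv2.undistortPoints(np.array(uv,float).reshape(-1,1,2),K,np.array(c["dist"]))[:,0]
    d=att(c).apply(np.c_[p,np.ones(len(p))]); return np.array(c["origin"]),d
def plane(c,uv,z):
    o,d=ray(c,uv); return o+d*((z-o[2])/d[:,2])[:,None]
def proj(c,P):
    K=np.array([[c["fx"],0,c["cx"]],[0,c["fy"],c["cy"]],[0,0,1]])
    P=np.atleast_2d(P)-np.array(c["origin"]); Pc=att(c).inv().apply(P)
    return cv2.projectPoints(Pc,np.zeros(3),np.zeros(3),K,np.array(c["dist"]))[0][:,0]
E
python3 - <<'E'
from h import *
ims=[]
for n in("scene","side"):
    c=read_camera(n); cv2.imwrite(f"pics/{n}0.png",c["color"]); print(n,c["origin"],c["attitude"],c["fx"],c["dist"]);ims.append(c["color"])
print(pose()[2])
E
```

```text
pics
scene [-0.42053941  0.63355867  0.93646403] [-1.1451362   2.25719892 -1.08250068] 382.5142748607483 [-0.08753451  0.          0.          0.          0.        ]
side [ 0.45376906 -1.15781364  0.97175551] [-2.20807445 -0.00782784  0.01896793] 434.2071068985959 [0.02586308 0.         0.         0.         0.        ]
{'time': 0.1, 'q': array([-1.37890237e+00,  2.64696492e-01,  1.60528356e+00,  3.29071209e-05,
        1.27370739e+00, -3.69090882e-02]), 'joint_vel': array([ 8.69545152e-05, -2.77992497e-04, -3.63424826e-03,  4.22955235e-04,
       -2.61034820e-04, -1.27865291e-03]), 'joint_torque': array([ 9.56102740e-04, -5.16706574e+01, -3.68589413e+01, -2.12366035e-05,
        6.30435461e-03,  1.86400757e-05]), 'tool_pos': array([ 0.15297643, -0.65676984,  0.247049  ]), 'tcp_rot': array([-3.11898140e+00, -3.58365779e-01,  2.05334010e-04]), 'wrist_force': array([ 0.46364718, -0.22945695, -0.49423734]), 'torque': array([-0.00251638, -0.03889545,  0.07952675]), 'grip_force': 0.0, 'width': 1.0044520060328035}
```

View pics/scene0.png

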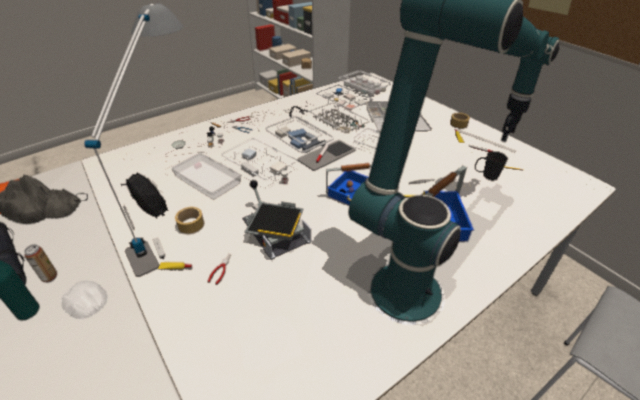

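View pics/side0.png

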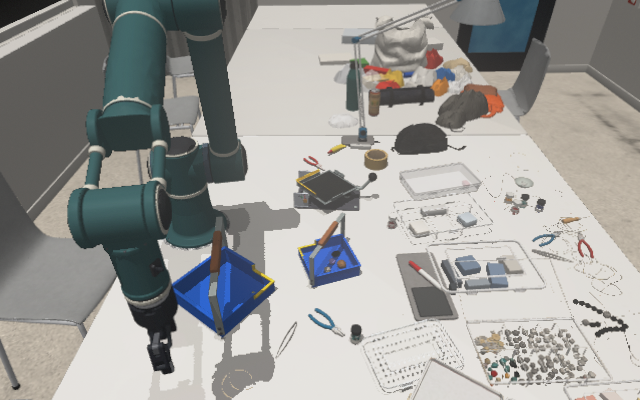

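Candidates: a large blue tote at side (223,288), empty, and a small blue tote at side (330,262) with parts in it. In the scene view they are at (455,215) and (348,187). The small one with the stone and beads fits the description. The stand is at side (330,187). Next is the close crop to check this.

```bash
python3 - <<'E'
import cv2
a=cv2.imread("pics/side0.png")[145:295,280:400]
cv2.imwrite("pics/crop1.png",cv2.resize(a,None,fx=4,fy=4,interpolation=cv2.INTER_CUBIC))
E
```

```text
(no output)
```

View pics/crop1.png

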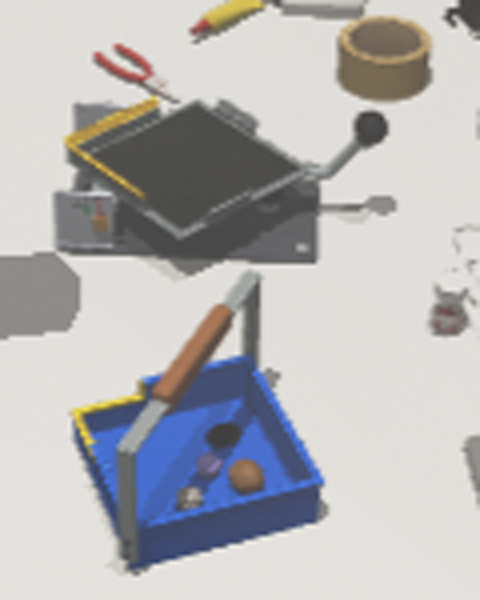

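The crop shows the small tote with the dark nugget and the brown, lilac and silver beads. Its yellow corner is at crop (75,410) and the grip middle at (194,354). The stand's ball is at (371,127) and the yellow V at (68,142).

```bash
python3 - <<'E'
from h import *
c=read_camera("side")
f=lambda x,y:(280+x/4-.375,145+y/4-.375)
def P(n,x,y,z): p=plane(c,[f(x,y)],z)[0]; print(n,p.round(4)); return p
pc=P("pick",73,412,.030);bk=P("back",323,484,.044);nr=P("near",133,567,0);
g=P("grip",194,354,.125);g1=P("g1",158,400,.125);g2=P("g2",230,308,.125)
d=bk-pc;print("tote yaw x",np.degrees(np.arctan2(d[1],d[0])),"from handle",np.degrees(np.arctan2((g2-g1)[1],(g2-g1)[0]))-90,"centre",(pc+bk)/2,np.linalg.norm(d[:2]))
b=P("ball",371,127,.1);v=P("V",68,143,.052+.02)
d=b-v;y=np.arctan2(d[1],d[0]);print("stand yaw",np.degrees(y))
print("origin from ball",b[:2]-.165*np.array([np.cos(y),np.sin(y)]), "ball-V",np.linalg.norm(d[:2]))
fl=[P("fl",*q,.06) for q in((195,102),(300,160),(180,236))]
print((fl[0]+fl[2])/2)
# second view for handle/ball
c2=read_camera("scene")
print(proj(c2,[b,g]))
hsv=cv2.cvtColor(c2["color"],cv2.COLOR_BGR2HSV)
sub=c2["color"][178:192,246:262].astype(int).sum(2);ys,xs=np.where(sub<130);print("scene ball",xs.mean()+246,ys.mean()+178,len(xs))
E
```

```text
pick [ 0.3674 -0.138   0.03  ]
back [ 0.5589 -0.2315  0.044 ]
near [ 0.4175 -0.2738  0.    ]
grip [ 0.463  -0.1777  0.125 ]
g1 [ 0.4367 -0.2282  0.125 ]
g2 [ 0.491  -0.1238  0.125 ]
tote yaw x -26.016048490872397 from handle -27.458242979220287 centre [ 0.46313766 -0.18475571  0.037     ] 0.21314430654725486
ball [0.6262 0.1661 0.1   ]
V [0.3484 0.1828 0.072 ]
stand yaw -3.439070809515488
origin from ball [0.46144746 0.17598692] ball-V 0.2782210886319825
fl [0.4671 0.2718 0.06  ]
fl [0.5636 0.1716 0.06  ]
fl [0.4525 0.0547 0.06  ]
[0.45978858 0.16324086 0.06      ]
[[252.94108442 183.32192776]
 [354.07601062 166.84226194]]
scene ball 253.3793103448276 184.20689655172413 29
```

```bash
cat >> h.py <<'E'
def delta(pos,yaw,tilt=0,tax=None):
    """target: tool y at world yaw (deg), pointing down, then rotate tilt deg about world axis tax"""
    p,r,s=pose(); y=np.array([np.cos(np.radians(yaw)),np.sin(np.radians(yaw)),0]); z=np.array([0,0,-1.])
    best=None
    for sg in(1,-1):
        T=R.from_matrix(np.c_[np.cross(sg*y,z),sg*y,z])
        if tilt: T=R.from_rotvec(np.radians(tilt)*np.array(tax))*T
        rv=np.degrees((r.inv()*T).as_rotvec())
        if best is None or np.linalg.norm(rv)<np.linalg.norm(best): best=rv
    print("shift",r.inv().apply(np.array(pos)-p).round(4),"turn",best.round(2)); print("pos",p.round(4),"q",s["q"].round(2),"F",s["wrist_force"].round(1),"w",s["width"],"g",s["grip_force"],"t",s["time"])
E
python3 -c "
from h import *
delta([.463,-.18,.30],-27)"
```

```text
shift [ 0.4101 -0.3943 -0.052 ] turn [-8.000e-02 -4.000e-02 -4.989e+01]
pos [ 0.153  -0.657   0.2474] q [-1.38  0.26  1.6  -0.    1.27 -0.04] F [-0.2  0.2  0.5] w 1.0037757061963792 g 0.0 t 0.2
```

Call:
jog_arm(deltas=[0.025,-0.02,-0.052,0,0,0,1,0.41,-0.394,-0.052,0,0,-50,1,0.41,-0.394,-0.052,0,0,-50,1,0.41,-0.394,-0.052,0,0,-50,1,0.41,-0.394,-0.052,0,0,-50,1,0.41,-0.394,-0.052,0,0,-50,1,0.41,-0.394,-0.052,0,0,-50,1,0.41,-0.394,-0.052,0,0,-50,1])

```text
time: 1.0
tool_pos: [0.3593, -0.3407, 0.2969]
tcp_rot: [2.675, 1.647, 0.0]
wrist_force: [0.8, -0.4, 0.6]
width: 0.995
grip_force: 0.0
```

```bash
python3 -c "
from h import *
delta([.463,-.18,.27],-27)"
```

```text
shift [0.1902 0.0202 0.0269] turn [ 0.02 -0.    0.24]
pos [ 0.3593 -0.3407  0.2969] q [-0.81 -0.11  1.92  0.    1.34 -0.34] F [ 0.8 -0.4  0.6] w 0.9953942657765672 g 0.0 t 1.0
```

Call:
jog_arm(deltas=[0.19,0.02,0.027,0,0,0,1,0.19,0.02,0.027,0,0,0,1,0.19,0.02,0.027,0,0,0,1,0.19,0.02,0.027,0,0,0,1,0.19,0.02,0.027,0,0,0,1,0.19,0.02,0.027,0,0,0,1])

```text
time: 1.6
tool_pos: [0.4626, -0.1814, 0.2696]
tcp_rot: [-2.674, -1.648, 0.002]
wrist_force: [-0.5, -0.7, -0.1]
width: 1.001
grip_force: 0.0
```

```bash
python3 -c "
from h import *
delta([.463,-.18,.123],-27)
c=read_camera('wrist');cv2.imwrite('pics/w1.png',c['color']);print(c['origin'],proj(c,[[.463,-.18,.125]]))"
```

```text
shift [ 1.500e-03 -1.000e-04  1.466e-01] turn [-0.05  0.04  0.28]
pos [ 0.4626 -0.1814  0.2696] q [-0.42 -0.09  1.95 -0.    1.29  0.04] F [-0.5 -0.7 -0.1] w 1.001429253358177 g 0.0 t 1.6
[ 0.49825833 -0.1118136   0.39530491] [[321.64365472 195.87802881]]
```

View pics/w1.png

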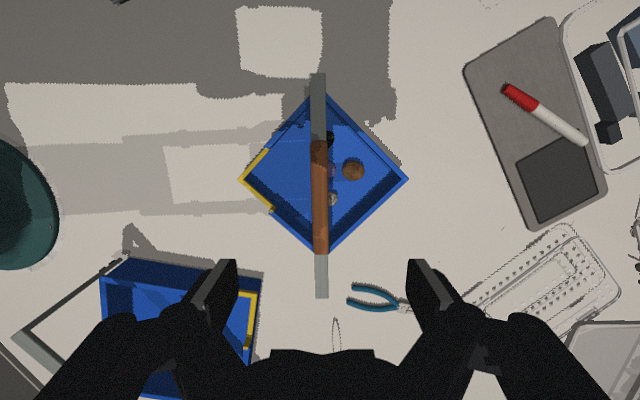

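The wood grip runs from (319,140) to (321,254), with its middle at (320,197). I predicted (321.6,196), so it is aligned and I'll descend.

Call:
jog_arm(deltas=[0.001,0,0.05,0,0,0,1,0.001,0,0.1,0,0,0,1,0.001,0,0.13,0,0,0,1,0.001,0,0.146,0,0,0,1,0.001,0,0.146,0,0,0,0,0.001,0,0.146,0,0,0,-0.5,0.001,0,0.146,0,0,0,-0.8,0.001,0,0.146,0,0,0,-1], squeeze=60)

```text
time: 2.45
tool_pos: [0.4642, -0.1823, 0.1258]
tcp_rot: [2.675, 1.642, 0.003]
wrist_force: [0.1, -0.7, 0.4]
width: 0.329
grip_force: 0.0
```

Call:
jog_arm(deltas=[0,0,0,0,0,0,-1,0,0,0,0,0,0,-1,0,0,0,0,0,0,-1,0,0,0,0,0,0,-1])

```text
time: 2.85
tool_pos: [0.464, -0.1818, 0.1256]
tcp_rot: [2.675, 1.643, 0.002]
wrist_force: [-1.7, 0.7, 5.8]
width: 0.175
grip_force: 60.4
```

Call:
jog_arm(deltas=[0,0,-0.006,0,0,0,-1,0,0,-0.018,0,0,0,-1,0,0,-0.036,0,0,0,-1,0,0,-0.058,0,0,0,-1,0,0,-0.082,0,0,0,-1,0,0,-0.106,0,0,0,-1,0,0,-0.122,0,0,0,-1,0,0,-0.13,0,0,0,-1])

```text
time: 3.65
tool_pos: [0.4636, -0.1814, 0.2561]
tcp_rot: [2.675, 1.643, 0.003]
wrist_force: [0.3, -0.5, -4.7]
width: 0.176
grip_force: 58.8
```

```bash
python3 -c "
from h import *
delta([.46,-.06,.27],-3.5)"
```

```text
shift [ 0.1067 -0.0581 -0.014 ] turn [ 1.600e-01  2.000e-02 -2.338e+01]
pos [ 0.4636 -0.1814  0.2561] q [-0.42 -0.08  1.97  0.    1.26  0.05] F [ 0.3 -0.5 -4.7] w 0.17622563437925665 g 58.833659291267395 t 3.65
```

Call:
jog_arm(deltas=[0.005,-0.003,-0.001,0,0,-1,-1,0.016,-0.009,-0.002,0,0,-3.5,-1,0.033,-0.018,-0.004,0,0,-7.5,-1,0.053,-0.029,-0.007,0,0,-12,-1,0.074,-0.04,-0.01,0,0,-16.5,-1,0.091,-0.049,-0.012,0,0,-20,-1,0.102,-0.055,-0.014,0,0,-22.5,-1,0.107,-0.058,-0.014,0,0,-23.5,-1])

```text
time: 4.45
tool_pos: [0.459, -0.058, 0.2672]
tcp_rot: [-2.281, -2.158, 0.001]
wrist_force: [0.3, -0.7, -3.7]
width: 0.175
grip_force: 58.8
```

```bash
python3 -c "
from h import *
c=read_camera('wrist');import pickle;pickle.dump(c,open('w2.pkl','wb'))
delta([.46,.172,.27],-3.5)
d=read_camera('scene')['color'][165:265,230:380]
cv2.imwrite('pics/w2.png',np.vstack([c['color'],cv2.resize(d,(300,200),interpolation=cv2.INTER_CUBIC)[:, :].copy() if 0 else cv2.copyMakeBorder(cv2.resize(d,(300,200),interpolation=cv2.INTER_CUBIC),0,0,0,340,0)]))"
```

```text
shift [ 0.2296 -0.0119 -0.0026] turn [-0.08 -0.05  0.3 ]
pos [ 0.4591 -0.0579  0.2672] q [-0.18 -0.16  2.01  0.    1.29 -0.12] F [-0.1  0.2 -4.3] w 0.17347480523721337 g 58.79291117191315 t 4.5
```

View pics/w2.png

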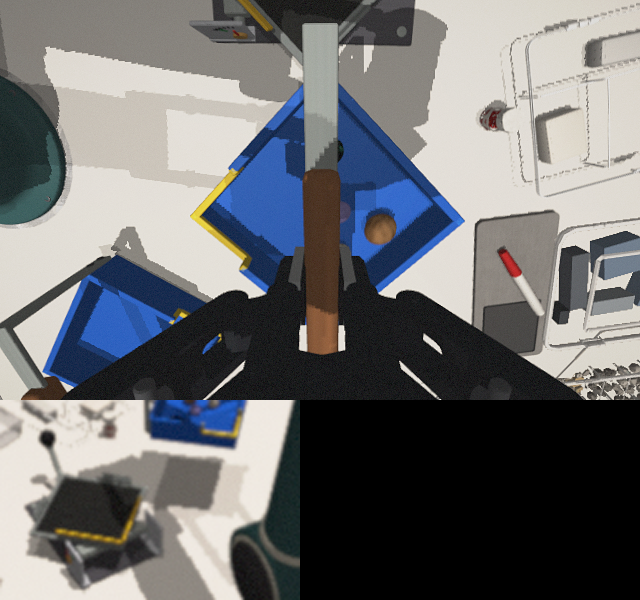

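The wrist view shows the base plate's near edge from about (192,38) to (412,45), partly hidden by the strap.

```bash
python3 -c "
from h import *
import pickle
c=pickle.load(open('w2.pkl','rb'))
p=plane(c,[(412,45),(191,38),(413,9)],.006);print(p)
d=p[0]-p[1];y=np.arctan2(d[1],d[0]);print(np.degrees(y),np.linalg.norm(d))
m=(p[0]+p[1])/2;print(m[:2]+.078*np.array([-np.sin(y),np.cos(y)]))
# yellow mask centre line of V in side view & black floor
s=read_camera('side');im=s['color'];hsv=cv2.cvtColor(im,cv2.COLOR_BGR2HSV)
m=cv2.inRange(hsv,(18,110,90),(35,255,255));m[:165]=0;m[198:]=0;m[:,:290]=0;m[:,330:]=0
ys,xs=np.where(m>0);i=xs.argmin();print('V',xs[i],ys[xs==xs.min()],'top',xs[ys==ys.min()],ys.min(),'bot',xs[ys==ys.max()],ys.max())
roi=im[165:190,362:385].astype(int).sum(2);yy,xx=np.where(roi<170);print('ball',xx.mean()+362,yy.mean()+165,len(xx))
E=[(xx.mean()+362,yy.mean()+165)]
b=plane(s,E,.1)[0];print(b)
sc=read_camera('scene');o1,d1=ray(s,E);o2,d2=ray(sc,[(253.4,184.2)])
A=np.c_[d1[0],-d2[0]];t=np.linalg.lstsq(A,o2-o1,rcond=None)[0];print('tri',o1+t[0]*d1[0],o2+t[1]*d2[0])
for cam,P in((s,[xs[i],ys[i]]),): print(plane(cam,[P],.072))
g=cv2.cvtColor(im,cv2.COLOR_BGR2GRAY)[165:210,290:365]; np.set_printoptions(linewidth=400)
# dark floor bounding quad
mk=(im[160:212,290:362].max(2)<75).astype(np.uint8);n,l,st,ce=cv2.connectedComponentsWithStats(mk);k=1+st[1:,4].argmax()
cn=max(cv2.findContours((l==k).astype(np.uint8),0,2)[0],key=cv2.contourArea)
q=cv2.approxPolyDP(cn,4,True)[:,0]+[290,160];print(st[k],q.tolist());print(plane(s,q,.055).round(4))
"
```

```text
[[0.57529972 0.09216204 0.006     ]
 [0.31171346 0.11538606 0.006     ]
 [0.57551415 0.13036093 0.006     ]]
-5.035205362418508 0.2646073896649551
[0.45035248 0.18147305]
V 294 [196] top [318] 169 bot [295 296 297] 197
ball nan nan 0
[nan nan nan]
 ** On entry to DLASCL parameter number  4 had an illegal value
 ** On entry to DLASCL parameter number  4 had an illegal value
 ** On entry to DLASCL parameter number  4 had an illegal value
 ** On entry to DLASCL parameter number  4 had an illegal value
 ** On entry to DLASCL parameter number  5 had an illegal value
 ** On entry to DLASCL parameter number  4 had an illegal value<string>:12: RuntimeWarning: Mean of empty slice.
  ret = ret.dtype.type(ret / rcount)
<string>:13: RuntimeWarning: Mean of empty slice.
Traceback (most recent call last):
numpy.linalg.LinAlgError: SVD did not converge in Linear Least Squares
```

```bash
python3 -c "
from h import *
s=read_camera('side');im=cv2.imread('pics/side0.png')
f=lambda x,y:(280+x/4-.375,145+y/4-.375)
roi=im[165:190,362:385].max(2);yy,xx=np.where(roi<90);E=[(xx.mean()+362,yy.mean()+165)];print('ball',E,len(xx),plane(s,E,.1))
p=plane(s,[f(56,252),f(317,264),f(317,185)],0.0);print(p)
d=p[1]-p[0];print('base yaw',np.degrees(np.arctan2(d[1],d[0])),np.linalg.norm(d))
hsv=cv2.cvtColor(im,cv2.COLOR_BGR2HSV)
m=cv2.inRange(hsv,(18,110,90),(35,255,255));m[:165]=0;m[198:]=0;m[:,:290]=0;m[:,330:]=0
ys,xs=np.where(m>0);i=xs.argmin();print('V',xs[i],ys[xs==xs.min()],plane(s,[(xs[i],ys[i])],.072))
print('ends top',xs[ys==ys.min()],ys.min(),'bot',xs[ys==ys.max()],ys.max())
e=[(xs[ys==ys.min()].max()+.5,ys.min()),(xs[ys==ys.max()].max()+.5,ys.max())];q=plane(s,e,.07);print(q);d=q[0]-q[1];print('yaw from V ends',np.degrees(np.arctan2(d[1],d[0]))-90,(q[0]+q[1])/2)
"
```

```text
ball [(np.float64(372.0851063829787), np.float64(176.59574468085106))] 47 [[0.62497209 0.1646378  0.1       ]]
[[0.33825486 0.11023111 0.        ]
 [0.57700253 0.09191308 0.        ]
 [0.5848856  0.21635306 0.        ]]
base yaw -4.387451042230481 0.23944936745096831
V 296 [179 180] [[0.34561775 0.19199021 0.072     ]]
ends top [318] 169 bot [314 315] 193
[[0.42882042 0.2643171  0.07      ]
 [0.41989847 0.10466331 0.07      ]]
yaw from V ends -3.1985386387027006 [0.42435944 0.18449021 0.07      ]
```

```bash
python3 -c "
from h import *
delta([.462,.178,.255],-4.2)"
```

```text
shift [ 0.2379 -0.0118  0.0125] turn [-0.03  0.03  0.77]
pos [ 0.4595 -0.0601  0.2676] q [-0.18 -0.16  2.01 -0.    1.29 -0.12] F [ 0.1 -0.4 -3.6] w 0.17418153327415753 g 58.77699851989746 t 4.7
```

Call:
jog_arm(deltas=[0.008,-0.0,0,0,0,0,-1,0.025,-0.001,0,0,0,0.1,-1,0.05,-0.002,0,0,0,0.2,-1,0.08,-0.004,0.001,0,0,0.3,-1,0.112,-0.005,0.003,0,0,0.4,-1,0.144,-0.007,0.005,0,0,0.5,-1,0.176,-0.009,0.008,0,0,0.6,-1,0.203,-0.01,0.01,0,0,0.7,-1])

```text
time: 5.5
tool_pos: [0.4615, 0.1452, 0.2578]
tcp_rot: [-2.3, -2.14, -0.0]
wrist_force: [-0.2, -0.9, -4.3]
width: 0.174
grip_force: 58.8
```

Call:
jog_arm(deltas=[0.018,-0.001,0.001,0,0,0,-1,0.028,-0.0015,0.002,0,0,0.1,-1,0.033,-0.002,0.003,0,0,0.1,-1,0.035,-0.002,0.003,0,0,0.1,-1,0.035,-0.002,0.003,0,0,0.1,-1,0.035,-0.002,0.003,0,0,0.1,-1])

```text
time: 6.1
tool_pos: [0.4623, 0.1779, 0.255]
tcp_rot: [2.302, 2.137, -0.0]
wrist_force: [-0.2, -0.4, -4.5]
width: 0.175
grip_force: 58.8
```

```bash
python3 -c "
from h import *
delta([.462,.178,.178],-4.2)
a=read_camera('side')['color'][110:235,270:400];b=read_camera('scene')['color'][150:270,220:320];w=read_camera('wrist')
a=cv2.resize(a,(416,400),interpolation=cv2.INTER_CUBIC);b=cv2.resize(b,(333,400),interpolation=cv2.INTER_CUBIC);cv2.imwrite('pics/p3.png',np.hstack([a,b]));cv2.imwrite('pics/w3.png',w['color'])
np.set_printoptions(suppress=True)
y=np.radians(-4.2);M=np.array([[np.cos(y),-np.sin(y)],[np.sin(y),np.cos(y)]])
Q=lambda x,yy,z:[*(M@[x,yy]+[.462,.178]),z]
print(proj(w,[Q(.165,0,.1),Q(-.118,-.078,.005),Q(.118,-.078,.005),Q(.118,.078,.005),Q(-.118,.078,.005)]).round(1))
"
```

```text
shift [ 0.0001 -0.0004  0.077 ] turn [ 0.01  0.02 -0.05]
pos [0.4623 0.1779 0.255 ] q [ 0.32 -0.08  1.97 -0.    1.26  0.39] F [-0.2 -0.4 -4.5] w 0.17450506500691307 g 58.791149854660034 t 6.1
[[485.  194.3]
 [237.  230.3]
 [406.3 230.1]
 [416.9 113. ]
 [226.  113.3]]
```

View pics/w3.png

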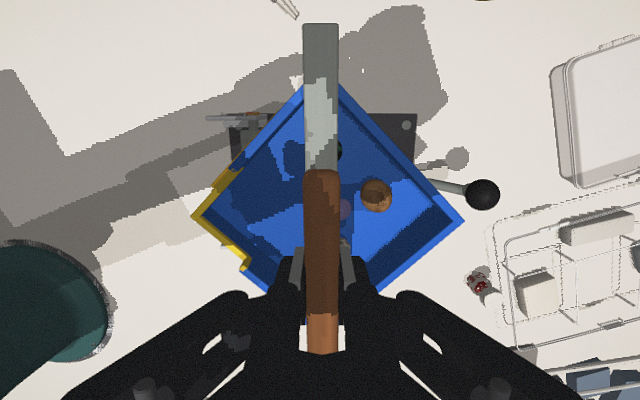

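View pics/p3.png

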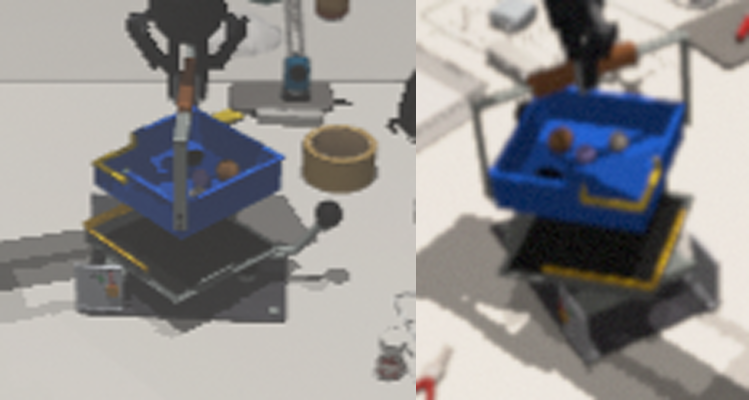

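The wrist view has the ball at (482,194), predicted (485,194), and the far plate corner at (417,113), as predicted. The pose is good to about 2 mm. The other views show the tote above the nest with its yellow corner over the V, so I'll lower it.

Call:
jog_arm(deltas=[0,-0.0005,0.01,0,0,0,-1,0,-0.0005,0.025,0,0,0,-1,0,-0.0005,0.038,0,0,0,-1,0,-0.0005,0.048,0,0,0,-1,0,-0.0005,0.055,0,0,0,-1,0,-0.0005,0.06,0,0,0,-1,0,-0.0005,0.064,0,0,0,-1,0,-0.0005,0.067,0,0,0,-1])

```text
time: 7.05
tool_pos: [0.4619, 0.1788, 0.1879]
tcp_rot: [2.301, 2.139, 0.001]
wrist_force: [0.5, 0.8, -4.5]
width: 0.178
grip_force: 58.8
```

Call:
jog_arm(deltas=[0,0,0.002,0,0,0,-1,0,0,0.004,0,0,0,-1,0,0,0.006,0,0,0,-1,0,0,0.008,0,0,0,-1,0,0,0.009,0,0,0,-1,0,0,0.009,0,0,0,-1])

```text
time: 7.65
tool_pos: [0.4628, 0.1801, 0.1821]
tcp_rot: [-2.301, -2.138, -0.006]
wrist_force: [-5.3, 4.0, 10.0]
width: 0.176
grip_force: 60.9
```

Call:
jog_arm(deltas=[0,0,-0.004,0,0,0,-1,0.001,-0.0015,-0.004,0,0,0,-1,0.002,-0.003,-0.004,0,0,0,-1,0.002,-0.003,-0.002,0,0,0,-1,0.002,-0.003,0,0,0,0,-1,0.002,-0.003,0.0,0,0,0,-1])

```text
time: 8.25
tool_pos: [0.4585, 0.1808, 0.1782]
tcp_rot: [-2.301, -2.138, 0.001]
wrist_force: [0.3, -0.2, -3.1]
width: 0.177
grip_force: 58.9
```

Call:
jog_arm(deltas=[0,0,0.001,0,0,0,-1,0,0,0.002,0,0,0,-1,0,0,0.002,0,0,0,-1])

```text
time: 8.55
tool_pos: [0.4594, 0.1811, 0.1776]
tcp_rot: [2.301, 2.138, 0.002]
wrist_force: [-1.3, -0.7, 0.5]
width: 0.176
grip_force: 59.5
```

Call:
jog_arm(deltas=[0,0,0,0,0,0,-0.5,0,0,0,0,0,0,0,0,0,0,0,0,0,0,0,0,0,0,0,0,0.2,0,0,0,0,0,0,0.2])

```text
time: 9.05
tool_pos: [0.4589, 0.1809, 0.177]
tcp_rot: [2.301, 2.139, 0.0]
wrist_force: [-1.0, 0.1, 0.1]
width: 0.599
grip_force: 0.0
```

Call:
jog_arm(deltas=[0,0,-0.02,0,0,0,0.2,0,0,-0.06,0,0,0,0.2,0,0,-0.1,0,0,0,0.2,0,0,-0.14,0,0,0,0.2,0,0,-0.14,0,0,0,0.2])

```text
time: 9.55
tool_pos: [0.4621, 0.182, 0.3243]
tcp_rot: [2.297, 2.135, 0.018]
wrist_force: [0.8, 0.3, -0.7]
width: 0.605
grip_force: 0.0
```

```bash
python3 -c "
from h import *
delta([.6239,.1678,.22],85.8)
a=read_camera('side')['color'][110:235,270:400];b=read_camera('scene')['color'][150:270,220:320];w=read_camera('wrist')['color']
a=cv2.resize(a,(416,400),interpolation=cv2.INTER_CUBIC);b=cv2.resize(b,(333,400),interpolation=cv2.INTER_CUBIC);w=cv2.resize(w,(320,200))
cv2.imwrite('pics/p4.png',np.vstack([np.hstack([a,b]),cv2.copyMakeBorder(w,0,0,0,429,0)]))
"
```

```text
shift [-0.0029  0.1612  0.1061] turn [  0.73   0.3  -89.99]
pos [0.4621 0.182  0.3243] q [ 0.33 -0.13  1.88 -0.    1.37  0.4 ] F [ 0.8  0.3 -0.7] w 0.6050089104007041 g 0.0 t 9.55
```

View pics/p4.png

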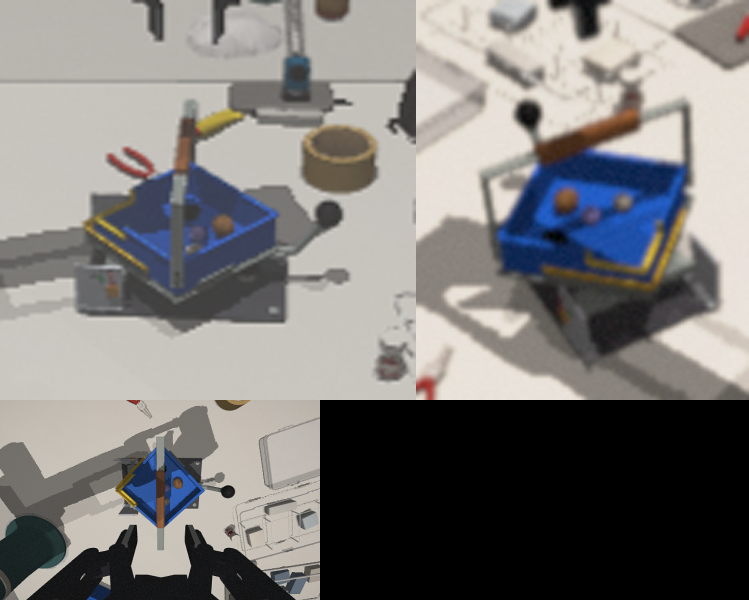

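Seated: the yellow corner is in the V and all four parts are in the tote. Next I move over the ball.

Call:
jog_arm(deltas=[0,0.01,-0.02,0,0,-8,0.6,0,0.03,-0.02,0,0,-16,0.6,-0.001,0.06,-0.02,0,0,-24,0.6,-0.001,0.09,-0.01,0,0,-32,0.6,-0.001,0.12,0,0,0,-40,0.6,-0.002,0.15,0.03,0,0,-48,0.6,-0.003,0.162,0.06,0,0,-56,0.6,-0.003,0.162,0.08,0,0,-64,0.6])

```text
time: 10.5
tool_pos: [0.6194, 0.165, 0.2309]
tcp_rot: [-0.809, -3.029, 0.006]
wrist_force: [-0.9, -0.2, -0.3]
width: 0.797
grip_force: 0.0
```

```bash
python3 -c "
from h import *
delta([.6245,.166,.2],85.8)"
```

```text
shift [-0.0041  0.0036  0.0309] turn [ -0.22  -0.35 -25.71]
pos [0.6194 0.165  0.2309] q [ 0.22  0.22  1.7  -0.    1.24 -0.83] F [-0.9 -0.2 -0.3] w 0.797178343133946 g 0.0 t 10.5
```

Call:
jog_arm(deltas=[-0.004,0.004,0.01,0,0,-8,0.6,-0.004,0.004,0.02,0,0,-16,0.6,-0.004,0.004,0.03,0,0,-24,0.6,-0.004,0.004,0.03,0,0,-25.7,0.6,-0.004,0.004,0.03,0,0,-25.7,0.6,-0.004,0.004,0.03,0,0,-25.7,0.6])

```text
time: 11.1
tool_pos: [0.6255, 0.1675, 0.2067]
tcp_rot: [-0.127, -3.139, 0.0]
wrist_force: [0.4, -0.3, 0.1]
width: 0.797
grip_force: 0.0
```

```bash
python3 -c "
from h import *
delta([.6245,.166,.098],85.8)
w=read_camera('wrist');cv2.imwrite('pics/w5.png',w['color']);print(proj(w,[[.6245,.166,.1]]))
g=w['color'].max(2);u,v=proj(w,[[.6245,.166,.1]])[0].astype(int)
"
```

```text
shift [ 0.0009 -0.0016  0.1087] turn [-0.01 -0.03 -0.42]
pos [0.6255 0.1675 0.2067] q [ 0.22  0.24  1.71 -0.    1.19 -1.27] F [ 0.4 -0.3  0.1] w 0.7974117394940532 g 0.0 t 11.1
[[319.5755161  208.23213992]]
```

View pics/w5.png

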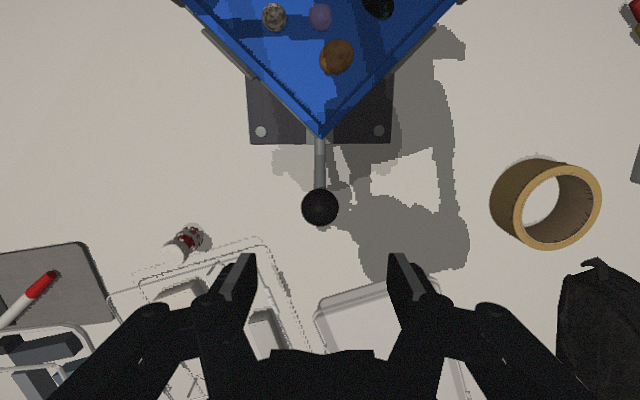

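The ball is at (320,207), predicted (319.6,208), so I descend and grip.

Call:
jog_arm(deltas=[0.001,-0.0015,0.03,0,0,0,0.3,0.001,-0.0015,0.065,0,0,0,0.3,0.001,-0.0015,0.09,0,0,0,0.3,0.001,-0.0015,0.105,0,0,0,0.3,0.001,-0.0015,0.109,0,0,0,0.3,0.001,-0.0015,0.109,0,0,0,0.3])

```text
time: 11.75
tool_pos: [0.6248, 0.1662, 0.0982]
tcp_rot: [0.124, 3.139, 0.0]
wrist_force: [-0.6, 0.6, 0.7]
width: 0.651
grip_force: 0.0
```

Call:
jog_arm(deltas=[0,0,0,0,0,0,0,0,0,0,0,0,0,-0.2,0,0,0,0,0,0,-0.4,0,0,0,0,0,0,-0.6,0,0,0,0,0,0,-1,0,0,0,0,0,0,-1], squeeze=50)

```text
time: 12.35
tool_pos: [0.6259, 0.1656, 0.1003]
tcp_rot: [0.123, 3.136, -0.001]
wrist_force: [-1.9, -3.1, 6.5]
width: 0.345
grip_force: 49.0
```

```bash
cat > arc.py <<'E'
from h import *
# ball arc relative to the present pose: rows of tool-frame shift for tip th, tool tilt th*k
import sys
p,r,s=pose(); th0=float(sys.argv[1]); k=float(sys.argv[2])
y=np.radians(-4.2); ax=np.array([np.cos(y),np.sin(y),0]); n=np.array([-np.sin(y),np.cos(y),0])
b=lambda t:R.from_rotvec(-np.radians(t)*n).apply(.240*ax+np.array([0,0,.064]))
print(p.round(4),s["width"],s["grip_force"],s["wrist_force"].round(1),s["q"].round(2))
for t in map(float,sys.argv[3:]):
    rv=R.from_rotvec(-np.radians((t-th0)*k)*n)
    off=r.apply([0,0,.002])  # TCP ahead of ball centre
    d=b(t)-b(th0)+rv.apply(off)-off
    print(t,r.inv().apply(d).round(4),np.degrees(r.inv().apply(rv.as_rotvec())).round(2))
E
python3 arc.py 0 1 1 3 6 9 12 15 18 20
```

```text
[0.6259 0.1656 0.1003] 0.3445379824795431 48.9966094493866 [-1.9 -3.1  6.5] [ 0.22  0.34  1.8  -0.    1.   -1.27]
1.0 [ 0.0011 -0.     -0.0042] [-0. -1.  0.]
3.0 [ 0.0035 -0.     -0.0125] [-0.01 -3.    0.  ]
6.0 [ 0.0077 -0.     -0.0248] [-0.03 -6.    0.  ]
9.0 [ 0.0125 -0.0001 -0.0368] [-0.04 -9.    0.  ]
12.0 [ 0.018  -0.0001 -0.0486] [ -0.06 -12.     0.  ]
15.0 [ 0.024  -0.0001 -0.0601] [-7.0e-02 -1.5e+01  1.0e-02]
18.0 [ 0.0307 -0.0002 -0.0712] [-9.0e-02 -1.8e+01  1.0e-02]
20.0 [ 0.0354 -0.0002 -0.0785] [-1.e-01 -2.e+01  1.e-02]
```

Call:
jog_arm(deltas=[0.001,0,-0.004,0,-1,0,-1,0.0035,0,-0.0125,0,-3,0,-1,0.0077,0,-0.0248,0,-6,0,-1,0.0125,0,-0.0368,0,-9,0,-1,0.018,0,-0.0486,0,-12,0,-1,0.024,0,-0.0601,0,-15,0,-1,0.0307,0,-0.0712,0,-18,0,-1,0.0354,0,-0.0785,0,-20,0,-1])

```text
time: 13.15
tool_pos: [0.5899, 0.1683, 0.1786]
tcp_rot: [0.109, 2.785, -0.02]
wrist_force: [3.9, -4.7, 0.6]
width: 0.344
grip_force: 49.7
```

```bash
python3 arc.py 20 1 22 25 28 31 34 37 39 40
```

```text
[0.5899 0.1683 0.1786] 0.34420255821915585 49.73527729511261 [ 3.9 -4.7  0.6] [ 0.31  0.02  2.05 -0.19  0.74 -1.06]
22.0 [ 0.0023 -0.     -0.0084] [-0.01 -2.    0.  ]
25.0 [ 0.0062 -0.0001 -0.0207] [-0.02 -5.    0.01]
28.0 [ 0.0108 -0.0001 -0.0329] [-0.03 -8.    0.01]
31.0 [ 0.016  -0.0001 -0.0448] [ -0.05 -11.     0.02]
34.0 [ 0.0218 -0.0002 -0.0564] [ -0.06 -14.     0.03]
37.0 [ 0.0282 -0.0002 -0.0676] [ -0.07 -17.     0.03]
39.0 [ 0.0328 -0.0003 -0.075 ] [ -0.08 -19.     0.03]
40.0 [ 0.0352 -0.0003 -0.0786] [ -0.09 -20.     0.04]
```

```bash
python3 arc.py 20 0.5 22 25 28 31 34 37 39 40
```

```text
[0.5899 0.1683 0.1786] 0.34420255821915585 49.73527729511261 [ 3.9 -4.7  0.6] [ 0.31  0.02  2.05 -0.19  0.74 -1.06]
22.0 [ 0.0023 -0.     -0.0084] [-0. -1.  0.]
25.0 [ 0.0063 -0.0001 -0.0207] [-0.01 -2.5   0.  ]
28.0 [ 0.0109 -0.0001 -0.0328] [-0.02 -4.    0.01]
31.0 [ 0.0162 -0.0002 -0.0447] [-0.02 -5.5   0.01]
34.0 [ 0.022  -0.0002 -0.0563] [-0.03 -7.    0.01]
37.0 [ 0.0285 -0.0002 -0.0676] [-0.04 -8.5   0.02]
39.0 [ 0.0331 -0.0003 -0.0749] [-0.04 -9.5   0.02]
40.0 [ 0.0356 -0.0003 -0.0785] [ -0.04 -10.     0.02]
```

Call:
jog_arm(deltas=[0.0023,0,-0.0084,0,-1,0,-1,0.0063,0,-0.0207,0,-2.5,0,-1,0.0109,0,-0.0328,0,-4,0,-1,0.0162,0,-0.0447,0,-5.5,0,-1,0.022,0,-0.0563,0,-7,0,-1,0.0285,0,-0.0676,0,-8.5,0,-1,0.0331,0,-0.0749,0,-9.5,0,-1,0.0356,0,-0.0785,0,-10,0,-1])

```text
time: 13.95
tool_pos: [0.5286, 0.1728, 0.2391]
tcp_rot: [0.101, 2.614, -0.029]
wrist_force: [2.2, -5.7, 0.9]
width: 0.345
grip_force: 49.7
```

Call:
jog_arm(deltas=[0,0,0,0,0,0,-1,0,0,0,0,0,0,-1,0,0,0,0,0,0,-1,0,0,0,0,0,0,-1])

```text
time: 14.35
tool_pos: [0.5292, 0.1728, 0.2387]
tcp_rot: [0.101, 2.615, -0.03]
wrist_force: [1.8, -5.0, 0.3]
width: 0.344
grip_force: 49.7
```

```bash
python3 -c "
from h import *
p,r,s=pose();print(p,s['q'].round(2),s['wrist_force'])
print('target TCP', r.apply([0,0,.002])+[.4605+.068,.178-.005,.239])
a=read_camera('side')['color'][100:235,270:400];b=read_camera('scene')['color'][150:285,220:350];w=read_camera('wrist')['color']
a=cv2.resize(a,(390,405),interpolation=cv2.INTER_CUBIC);b=cv2.resize(b,(390,405),interpolation=cv2.INTER_CUBIC);w=cv2.resize(w,(304,190))
cv2.imwrite('pics/p6.png',np.vstack([np.hstack([a,b]),cv2.copyMakeBorder(w,0,0,0,476,0)]))
"
```

```text
[0.52921962 0.17278588 0.23870384] [ 0.41 -0.22  2.2  -0.37  0.72 -0.86] [ 1.77094331 -5.01582219  0.31359389]
target TCP [0.52949963 0.17291903 0.23726963]
```

View pics/p6.png

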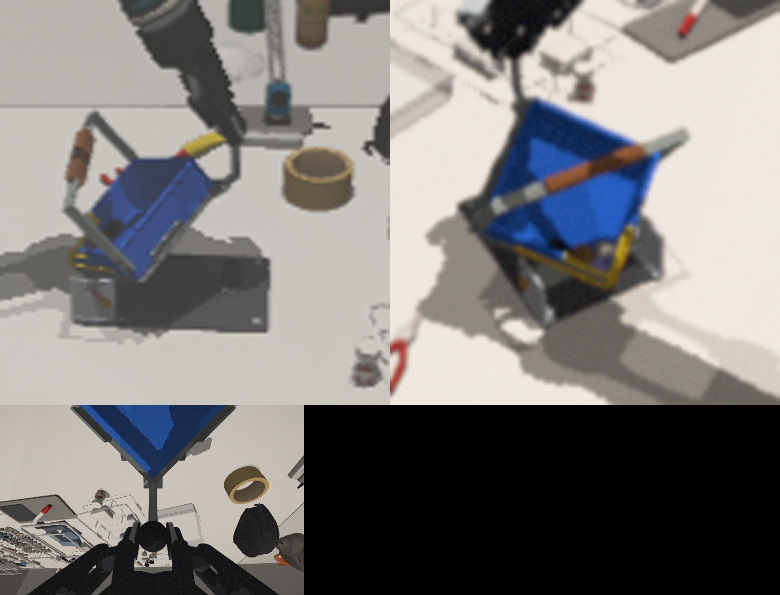

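The cradle is at about 40 degrees. The floor is clear blue except by the pick corner, where the parts have gathered. I'll rock the lever once, then check the part positions numerically.

```bash
python3 arc.py 40 0.5 37.5 35 37.5 40 42.5 41 40 40
```

```text
[0.5293 0.1728 0.2387] 0.34551481242582865 49.72938537597656 [ 2.  -5.3 -0.4] [ 0.41 -0.22  2.2  -0.37  0.72 -0.86]
37.5 [-0.0043  0.      0.0099] [ 0.    1.25 -0.  ]
35.0 [-0.0081  0.0001  0.02  ] [ 0.01  2.5  -0.01]
37.5 [-0.0043  0.      0.0099] [ 0.    1.25 -0.  ]
40.0 [0. 0. 0.] [0. 0. 0.]
42.5 [ 0.0047 -0.     -0.0097] [-0.   -1.25  0.  ]
41.0 [ 0.0018 -0.     -0.0039] [-0.  -0.5  0. ]
40.0 [0. 0. 0.] [0. 0. 0.]
40.0 [0. 0. 0.] [0. 0. 0.]
```

Call:
jog_arm(deltas=[-0.0043,0,0.0099,0,1.25,0,-1,-0.0081,0,0.02,0,2.5,0,-1,-0.0043,0,0.0099,0,1.25,0,-1,0,0,0,0,0,0,-1,0.0047,0,-0.0097,0,-1.25,0,-1,0.0018,0,-0.0039,0,-0.5,0,-1,0,0,0,0,0,0,-1,0,0,0,0,0,0,-1])

```text
time: 15.3
tool_pos: [0.5291, 0.1727, 0.2376]
tcp_rot: [0.1, 2.617, -0.03]
wrist_force: [1.4, -4.5, -0.6]
width: 0.343
grip_force: 50.4
```

Call:
jog_arm(deltas=[0,0,0,0,0,0,-1,0,0,0,0,0,0,-1,0,0,0,0,0,0,-1,0,0,0,0,0,0,-1,0,0,0,0,0,0,-1,0,0,0,0,0,0,-1])

```text
time: 15.9
tool_pos: [0.529, 0.1728, 0.2378]
tcp_rot: [0.101, 2.617, -0.03]
wrist_force: [1.1, -4.5, 0.4]
width: 0.345
grip_force: 50.4
```

```bash
python3 -c "
from h import *
p,r,s=pose();print(p.round(4),s['wrist_force'].round(1))
y=np.radians(-4.2);Rz=R.from_rotvec([0,0,y]);o=np.array([.4605,.178,0])
b=Rz.inv().apply(p-r.apply([0,0,.002])-o);th=np.arctan2(b[2]-.036,b[0]+.075)-np.arctan2(64,240);print('tip deg',np.degrees(th), np.hypot(b[2]-.036,b[0]+.075))
# tote-floor grid: -x rows, y columns, floor raised 10 mm (part mid height)
X=np.arange(-.095,.1,.01);Y=np.arange(-.09,.091,.01)
for cam in('scene','side'):
    c=read_camera(cam);hsv=cv2.cvtColor(c['color'],cv2.COLOR_BGR2HSV);print(cam)
    for x in X:
        line=''
        for yy in Y:
            if abs(x)+abs(yy)>.100: line+=' ';continue
            q=R.from_rotvec([0,-th,0]).apply([.075+x,yy,.016+.004+.008])+[-.075,0,.036]
            u,v=np.round(proj(c,Rz.apply(q)+o)[0]).astype(int);h,sa,va=hsv[v,u]
            line+='.' if 100<h<125 and sa>120 else 'y' if 18<h<36 and sa>110 else 'b' if h<18 and sa>70 else 'k' if va<70 else 'p' if h>=118 else 'g'
        print('%5.0f'%(x*1000),line)
"
```

```text
[0.529  0.1728 0.2378] [ 1.1 -4.5  0.4]
tip deg 40.03311452676725 0.24852464439319524
scene
  -95          p         
  -85         ppb        
  -75        ggbby       
  -65       ....kkg      
  -55      .......k.     
  -45     ...........    
  -35    .............   
  -25   ...............  
  -15  ................. 
   -5 ...................
    5 bbbbbbbpppppggggggk
   15  bbbbbbbbbbggggggg 
   25   p..............  
   35    .............   
   45     ...........    
   55      .........     
   65       .......      
   75        .....       
   85         ...        
   95          .         
side
  -95          g         
  -85         ggg        
  -75        gg.pg       
  -65       ggggggg      
  -55      ggggggkkk     
  -45     gggg.gkkkg.    
  -35    ggg....gg....   
  -25   ggg.....gg...gg  
  -15  gg...g...gg..gggg 
   -5 g.........ggggggggg
    5 ........g..gggggggg
   15  .......g....ggggg 
   25   ........g..gggg  
   35    .......g..ggg   
   45     .......g..g    
   55      .......g.     
   65       ......g      
   75        .....       
   85         ...        
   95          .
```

The tip is 40.0 degrees. All four colours (lilac, brown, silver, black) lie within about 50 mm of the pick corner and the rest of the visible floor is bare. I'm handing it in.

```bash
python3 -c "
from h import *
print(finish_job())"
```

```text
the job is handed in; nothing more can be done
None
```

The small tote is seated in the cradle and released, the arm is holding the ball with the cradle at about 40 degrees, and the stone and all three beads have slid down to the pick corner with nothing spilled; the job was handed in at about 16 s, and its verdict was not shown.

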